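Size a stray specimen-jar lid in the stepped gauge

TASK

One jar lid has been left on the black rubber pad. Find its size with the sloping stepped gauge: try it squarely on the smallest socket first, and if it does not enter, on the next larger one, and so on, and leave it in the first socket that it enters, pushed fully home with its flange flush on the step, and let go. Leave the two lids in the white tray and everything else on the bench where they are.

Things in the scene. Friction and masses are not known exactly. Their poses are not given: they have to be found in the camera images.
- lid_a_center (a point): Centre, half-way up, of one of three jar lids that look alike from above: blue round flange (58 mm diameter, 6 mm thick), orange upright round knob on it (24 mm diameter, 34 mm tall), grey plug below. 54 mm tall, 80 g. The point lies 27 mm above the plug's underside, 7 mm above the flange's top face, 13 mm above its underside (which lands on the gauge). z points up along the knob.
- lid_b_center (a point): Centre, half-way up, of one of three jar lids that look alike from above: blue round flange (58 mm diameter, 6 mm thick), orange upright round knob on it (24 mm diameter, 34 mm tall), grey plug below. 54 mm tall, 80 g. The point lies 27 mm above the plug's underside, 7 mm above the flange's top face, 13 mm above its underside (which lands on the gauge). z points up along the knob.
- lid_c_center (a point): Centre, half-way up, of one of three jar lids that look alike from above: blue round flange (58 mm diameter, 6 mm thick), orange upright round knob on it (24 mm diameter, 34 mm tall), grey plug below. 54 mm tall, 80 g. The point lies 27 mm above the plug's underside, 7 mm above the flange's top face, 13 mm above its underside (which lands on the gauge). z points up along the knob.
- lid_a: The same lid, origin at the centre of its plug's underside, on which it stands. The plug is 14 mm tall with a 2.5 mm chamfer at its foot. The three lids differ only in plug diameter: 28, 36 and 44 mm; which lid has which is not told: the gauge tells it.
- lid_b: The same lid, origin at the centre of its plug's underside, on which it stands. The plug is 14 mm tall with a 2.5 mm chamfer at its foot. The three lids differ only in plug diameter: 28, 36 and 44 mm; which lid has which is not told: the gauge tells it.
- lid_c: The same lid, origin at the centre of its plug's underside, on which it stands. The plug is 14 mm tall with a 2.5 mm chamfer at its foot. The three lids differ only in plug diameter: 28, 36 and 44 mm; which lid has which is not told: the gauge tells it.
- step1 (a point): Centre of the mouth of the smallest socket, in the lowest step's top face: 31 mm diameter, 19 mm deep; it takes the 28 mm plug with 1.5 mm to spare all round. z is the outward normal of the sloping face (30 degrees from vertical, leaning away from the robot), x points up the slope (to the robot), y along the row to the next larger step.
- step2 (a point): Centre of the mouth of the middle socket, in the middle step's top face: 39 mm diameter, 19 mm deep; it takes the 36 mm plug with 1.5 mm to spare all round. z is the outward normal of the sloping face (30 degrees from vertical, leaning away from the robot), x points up the slope (to the robot), y along the row to the next larger step.
- step3 (a point): Centre of the mouth of the largest socket, in the highest step's top face: 47 mm diameter, 19 mm deep; it takes the 44 mm plug with 1.5 mm to spare all round. z is the outward normal of the sloping face (30 degrees from vertical, leaning away from the robot), x points up the slope (to the robot), y along the row to the next larger step.
- steps: Gauge: three joined metal steps (aluminium, yellow, aluminium), fixed on a wooden stand 130 x 290 mm, turned up to 0.25 rad either way. Each step is 86 mm up the slope, 90 mm along the row, its face 5 mm higher than the one before. Origin on the slope under the middle step; axes as the step points. Fingers that close along the row may open to 45 mm near the face; more hits the next step.
- pad: Black rubber pad, 110 x 110 x 4 mm, fixed; the stray lid stands on it within 15 mm of its centre (the origin is on its underside). The lid that is nearest to it is the one to size.
- tray: White low tray, 85 x 170 mm, rims 8 mm high, holding the two other lids; fixed. Origin at the centre of its underside.
- dish: Shallow glass dish, 90 mm diameter, 16 mm tall; origin under its centre. Leave alone.
- beaker: Glass beaker, 68 mm diameter, 90 mm tall; origin under its centre. Leave alone.
- jar_tall: Amber specimen jar, 70 mm diameter, 105 mm tall; origin under its centre. Leave alone.
- jar_short: Green specimen jar, 64 mm diameter, 95 mm tall; origin under its centre. Leave alone.
- slide_box: Dark wooden slide box, 100 x 80 x 35 mm; origin under its centre. Leave alone.
Things that resemble listed ones, but are neither listed nor needed, are in the scene too. What is shaped like the lid_c but pink is not meant.

How it is judged:
By the outcome, as a careful person would: the job done as asked, in the order asked, and still so for the second after the job is handed in, with the robot touching nothing.
It also fails if it takes over 48 s, if anything falls off the work surface, if the arm or the gripper's body presses on something with over 40 N, if the wrist force passes 120 N, or if a joint passes its speed limit or range.

ROBOT

A 6-joint arm with a two-finger parallel gripper is mounted at the origin on the work surface. World frame = base frame: x ahead of the robot, y to its left, z up, the work surface at z = 0. Lengths are in m, angles in rad, forces in N, time in s.
With the tool pointing down it reaches from about 0.35 to 0.775 m from the base axis. Payload 7.3 kg.
Tool frame: the origin (TCP) lies at the very end of the fingers, on their centre line; the grasp point (between the pads) lies 19 mm behind it; z points along the fingers, y is the direction in which the jaws open and shut (so a half turn about z gives the same grasp; the last joint's range is limited). The gripper opens to 92 mm and grips with 3 to 60 N. Pads are 19 mm wide; open, the fingers measure 130 mm over their backs; the gripper's body (75 mm by 190 mm) begins 47 mm behind the grasp point.
Start: joints at [-1.324, 0.342, 1.524, -0, 1.275, -0.146], TCP at [0.201, -0.485, 0.227] pointing down, gripper open.
Joint ranges: [-2.53, 2.53], [-0.77, 2.02], [0.04, 2.7], [-1, 4.14], [0.28, 2.66], [-3.11, 3.11]. Speed limits (rad/s): [2.57, 2.57, 3.14, 3.14, 3.14, 3.14].

INTERFACE

Orientations are given as [roll, pitch, yaw] about the fixed x, y, z axes, in that order (R = Rz(yaw) Ry(pitch) Rx(roll)).
In Python, from cell import observe, read_camera, camera_info, hand_in gives the robot as it stands.
- The arm moves only by the tool jog_arm, never from a script. Its argument "rows" is one flat list of numbers, 5 for each row, row after row: the finger opening in mm, from 0 to 91.8, then the shift along the tool's x, y, z in mm, then the turn about the tool's z in degrees. In form: [gripper, tx, ty, tz, roll, gripper, tx, ty, tz, roll, ...]. A call has 1 to 20 rows; each row shifts and turns the commanded pose from where the row before left it, along the tool's axes as they then stand; what a row does not reach is not made up. A row lasts 1/10 s, in which the tool goes at most 50 mm and 8.59 degrees, less where a joint would pass 70% of its speed; a pose out of reach is approached as far as the arm can. A call with a gripper value outside its range is refused whole. The fingers move at their own pace and stop on an object; "grip_force" is the grip in N (left out, the last holds). Time passes only in rows, so rows that do not move let the fingers close. It gives the time, the measured TCP pose, the force and the opening at its end, in the units of the state.
- observe(): the state, without advancing time (a new reading comes with each control period).
- read_camera(name): name is "scene" or "top" or "wrist"; returns (picture, depth): 400x640x3 uint8, red, green, blue; 400x640 float32, m along the optical axis (not along the pixel's ray), 0 where there is no reading.
- camera_info(name): a dict with "fx", "fy", "cx", "cy" (pixels), "extrinsics" (4x4, takes a point from camera to world coordinates); the wrist camera has in their place "tool_from_camera" (4x4, takes a point from camera to tool coordinates, whose origin is the TCP and whose axes are the flange's). Camera axes: x right, y up, looking along -z (the intrinsics and any distortion apply to the point x, -y, -z); pixel columns grow to the right and rows downward; lengths in m; the calibration is good to about 2 mm. A picture is of the moment at which its call begins: read the wrist's pose just before it. camera_info takes no time and is no camera call.
- hand_in(): hands the job in, once; it reports no verdict.
The state is a dict: "time": time; "qpos": joint angles; "qvel": joint speeds; "joint_efforts": joint torques, N m; "tool_pos": TCP position; "tool_rot": TCP orientation; "contact_force": force on the tool from outside, world axes, zero at the start; "torque": the same for the moment, N m; "opening": finger opening in m.
Only numpy, scipy, OpenCV 4.12 (cv2) and the standard library are available. Lean on these libraries where they do the work, as an engineer would, in place of code of your own. Each camera call takes 0.05 s, during which the arm holds its last target. There are 200 camera calls.

## Working session

There is one attempt and no reset: what is moved stays moved. The work goes in short steps, Python scripts to look and compute and a tool call to move; the robot and the scene stay as the last step left them, time stands still between calls to the robot, and variables do not carry over. Pictures are saved under pics/ and viewed, about 8 in all and at most 12, crops included, and the job is handed in when it is done.

Besides the shell and the picture viewer there is one more tool, called after ">>>" as name(argument=value, ...), one argument or row to a line, values as JSON. jog_arm: Moves the arm, as the interface text tells. Its arguments: {"type":"object","properties":{"rows":{"type":"array","items":{"type":"number"}},"grip_force":{"type":"number"}},"required":["rows"]}

```bash
ls; mkdir -p pics
cat > h.py <<'E'
import numpy as np, cv2
from cell import observe, read_camera, camera_info, hand_in
from scipy.spatial.transform import Rotation as R
def save(n,im,s=1): cv2.imwrite('pics/'+n+'.png',cv2.resize(im[...,::-1],None,fx=s,fy=s,interpolation=cv2.INTER_CUBIC))
def toolT():
    s=observe();T=np.eye(4);T[:3,3]=s['tool_pos'];T[:3,:3]=R.from_euler('xyz',s['tool_rot']).as_matrix();return T
def cam(n,T=None):
    i=camera_info(n);E=np.array(i['extrinsics']) if 'extrinsics' in i else (toolT() if T is None else T)@np.array(i['tool_from_camera']);return i,E
def ray(n,u,v,T=None):
    i,E=cam(n,T);d=np.array([(u-i['cx'])/i['fx'],-(v-i['cy'])/i['fy'],-1.]);return E[:3,3],E[:3,:3]@d
def onz(n,u,v,z,T=None):
    o,d=ray(n,u,v,T);return o+d*(z-o[2])/d[2]
def cloud(n,dep,T=None):
    i,E=cam(n,T);v,u=np.mgrid[:400,:640]
    p=np.stack([(u-i['cx'])/i['fx']*dep,-(v-i['cy'])/i['fy']*dep,-dep],-1)
    return p@E[:3,:3].T+E[:3,3]
E
python3 - <<'E'
from h import *
s=observe();print(s)
for n in('top','scene'):
    i=camera_info(n);print(n,i)
    im,d=read_camera(n);np.savez(n,im=im,d=d);save(n+'0',im,1.25)
print(camera_info('wrist'))
E
```

```text
pics
{'time': 0.0, 'qpos': array([-1.32397111e+00,  3.42720247e-01,  1.52504569e+00, -3.09726843e-05,
        1.27535813e+00, -1.46033324e-01]), 'qvel': array([-4.31133493e-04, -1.13827410e-03, -5.86526381e-04, -1.36060557e-03,
       -6.51997207e-05, -5.86815599e-05]), 'joint_efforts': array([ 4.61904147e-04, -4.31244600e+01, -2.44222981e+01,  7.17033679e-02,
        5.58319024e-02, -1.39470981e-04]), 'tool_pos': array([ 0.20088058, -0.48460505,  0.22603623]), 'tool_rot': array([-3.14007324e+00, -1.93540894e-04,  3.92867435e-01]), 'contact_force': array([ 0.44046356, -0.43277672,  0.22229019]), 'torque': array([-0.03163813, -0.00050967, -0.03965784]), 'opening': 0.09192500461432225}
top {'fx': 429.2373560449169, 'fy': 429.2373560449169, 'cx': 323.2958576607212, 'cy': 199.59826781602888, 'extrinsics': array([[ 0.00563822,  0.99035019, -0.13847278,  0.43225862],
       [-0.99991253,  0.00392674, -0.01262979, -0.01558665],
       [-0.01196417,  0.13853187,  0.99028571,  1.19695567],
       [ 0.        ,  0.        ,  0.        ,  1.        ]])}
scene {'fx': 379.472742062847, 'fy': 379.472742062847, 'cx': 322.8515635708127, 'cy': 199.04967920232755, 'extrinsics': array([[-0.07402946, -0.56000112,  0.82517779,  1.54299997],
       [ 0.99707219, -0.02567443,  0.07202691,  0.10560235],
       [-0.01914918,  0.82809394,  0.56026221,  0.73911663],
       [ 0.        ,  0.        ,  0.        ,  1.        ]])}
{'fx': 281.96513857611626, 'fy': 281.96513857611626, 'cx': 319.9526212907268, 'cy': 199.02091268761285, 'tool_from_camera': array([[ 5.89847533e-04,  9.51481127e-01,  3.07706543e-01,
         8.52264726e-02],
       [ 9.99999824e-01, -5.43517424e-04, -2.36266856e-04,
         3.42946805e-04],
       [-5.75595871e-05,  3.07706628e-01, -9.51481281e-01,
        -1.56830106e-01],
       [ 0.00000000e+00,  0.00000000e+00,  0.00000000e+00,
         1.00000000e+00]])}
```

View pics/top0.png

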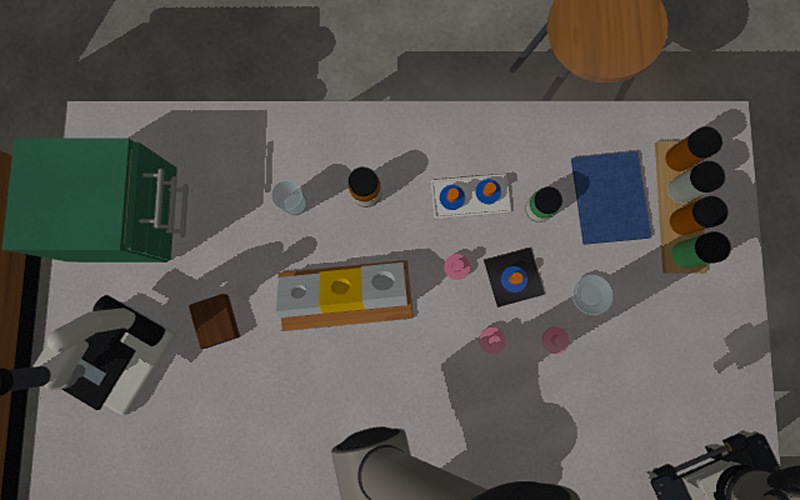

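View pics/scene0.png

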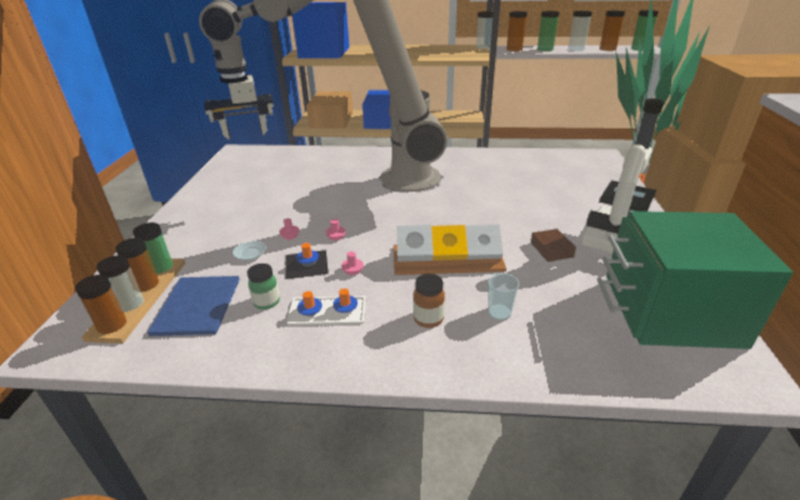

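The lid to size is the blue/orange one on the black pad, at about (515,279) in the 800 px top view. The other blue/orange lids, at (452,196) and (488,191), are in the tray. The pink ones at (457,266), (492,339) and (555,339) are decoys. The gauge sockets are at about (299,291), (341,287) and (383,281).

The jog can't tilt the tool, so my plan is to pivot the lid about 30° in the grip by toppling it over its foot on the rubber pad.

Run:
```python
from h import *
f=np.load('top.npz');im,d=f['im'],f['d'];P=cloud('top',d)
hsv=cv2.cvtColor(im,cv2.COLOR_RGB2HSV)
def comps(m,n,amin=30):
    k,l,s,c=cv2.connectedComponentsWithStats(m.astype(np.uint8))
    for j in range(1,k):
        if s[j,4]>amin: q=P[(l==j)];print(n,c[j].round(1),s[j],np.median(q,0).round(4))
H,S,V=hsv[...,0],hsv[...,1],hsv[...,2]
comps((H<15)&(S>180)&(V>150)&(np.mgrid[:400,:640][0]<260),'orange',10)
comps((H>22)&(H<30)&(S>180)&(V>100),'yellow')
# plane fits on step faces (800px coords/1.25)
for nm,(u,v) in {'s1':(299,291),'s2':(341,287),'s3':(383,281)}.items():
    u,v=int(u/1.25),int(v/1.25);q=P[v-14:v+15,u-14:u+15].reshape(-1,3)
    A=np.c_[q[:,:2],np.ones(len(q))];w=np.ones(len(q),bool)
    for _ in range(15):
        x=np.linalg.lstsq(A[w],q[w,2],rcond=None)[0];r=q[:,2]-A@x;w=abs(r-np.median(r[w]))<max(.003,1.5*np.median(abs(r[w])))
    n=np.r_[-x[:2],1];n/=np.linalg.norm(n);print(nm,w.mean(),n.round(3),np.degrees(np.arccos(n[2])),np.arctan2(n[1],n[0]),P[v,u], 'face z',x@np.r_[P[v,u][:2],1])
x0=int(515/1.25);y0=int(279/1.25);save('crop1',im[y0-40:y0+40,x0-80:x0+80],4)
```

```text
yellow [272.3 232.6] [256 215  35  36 983] [0.4975 0.1307 0.0763]
s1 0.6979785969084423 [0.499 0.054 0.865] 30.12965307087464 0.10763140817609304 [0.50452956 0.22532885 0.04445517] face z 0.0657597087682561
s2 0.6777645659928656 [0.498 0.058 0.865] 30.100663618225774 0.11597515413770691 [0.51248221 0.13560726 0.05218553] face z 0.07228174437377011
s3 0.619500594530321 [0.497 0.047 0.866] 29.97892595245202 0.0940920724171705 [0.52628227 0.04487826 0.05222112] face z 0.07569861720905618
```

View pics/crop1.png

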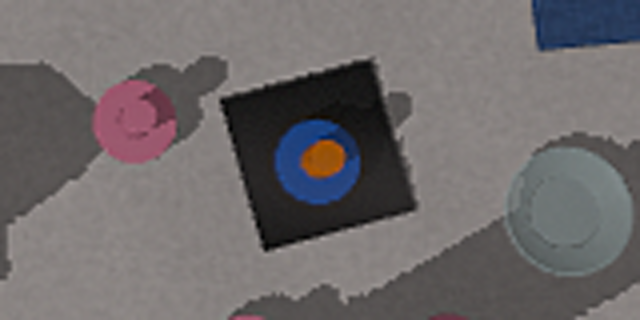

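Confirmed: the crop shows a blue flange with an orange knob centred at about (317,161), on the black pad. Next I compute the move above it.

```bash
cat >> h.py <<'E'
def delta(p):
    T=toolT();print('tool mm',(T[:3,:3].T@(np.array(p)-T[:3,3])*1000).round(1),'yaw',observe()['tool_rot'][2].round(4))
E
python3 - <<'E'
from h import *
p=onz('top',411.25,223.25,.024);print(p);p[2]=.13;delta(p)
E
```

```text
[ 0.53199099 -0.24126952  0.024     ]
tool mm [399.  -98.   96.3] yaw 0.3928
```

>>> jog_arm(
  rows=[91, 40, -10, 10, 0, 91, 40, -10, 10, 0, 91, 40, -10, 10, 0, 91, 40, -10, 10, 0, 91, 40, -10, 10, 0, 91, 40, -10, 10, 0, 91, 40, -10, 10, 0, 91, 40, -10, 10, 0, 91, 40, -10, 10, 0, 91, 39, -8, 6, 0, 91, 0, 0, 0, 8.2, 91, 0, 0, 0, 8.2, 91, 0, 0, 0, 0],
)

```text
time: 1.4
tool_pos: [0.5321, -0.2412, 0.1301]
tool_rot: [-3.141, 0.001, 0.106]
contact_force: [-0.3, 0.3, 0.3]
opening: 0.0911
```

```bash
cat >> h.py <<'E'
def lidmask(im):
    h=cv2.cvtColor(im,cv2.COLOR_RGB2HSV);H,S,V=h[...,0],h[...,1],h[...,2]
    o=((H<18)&(S>160)&(V>60)).astype(np.uint8);b=((H>100)&(H<125)&(S>130)&(V>40)).astype(np.uint8);return o,b
E
python3 - <<'E'
from h import *
T=toolT();print(T.round(3))
im,d=read_camera('wrist');np.savez('w1',im=im,d=d,T=T);P=cloud('wrist',d,T)
o,b=lidmask(im)
for nm,m in(('o',o),('b',b)):
    k,l,s,c=cv2.connectedComponentsWithStats(m)
    for j in range(1,k):
        if s[j,4]>200:q=P[l==j];print(nm,c[j],s[j],np.median(q,0).round(4),np.percentile(q,[2,98],axis=0).round(4).tolist())
q=P[(o>0)&(abs(P[...,2]-.058)<.004)];print('knob top',len(q),q.mean(0),cv2.minEnclosingCircle((q[:,:2]*1000).astype(np.float32)))
q=P[(b>0)&(abs(P[...,2]-.024)<.004)];print('flange',len(q),q.mean(0),cv2.minEnclosingCircle((q[:,:2]*1000).astype(np.float32)))
save('w1',im)
E
```

```text
[[ 0.994  0.106 -0.001  0.532]
 [ 0.106 -0.994  0.001 -0.241]
 [-0.001 -0.001 -1.     0.13 ]
 [ 0.     0.     0.     1.   ]]
o [ 72.12681492 185.24076457] [   0  125  115  121 5441] [ 0.5155 -0.002   0.0111] [[0.4494, -0.0172, 0.0031], [0.5737, 0.0607, 0.0534]]
o [319.78918169 202.98196949] [307 186  26  34 721] [ 0.5391 -0.2404  0.0566] [[0.5253, -0.2509, 0.027], [0.5459, -0.2303, 0.0582]]
b [570.03084046  66.17013262] [  491     0   149   130 12743] [ 0.6742 -0.4468  0.0129] [[0.6213, -0.5179, 0.0071], [0.7235, -0.3916, 0.0146]]
b [319.89507495 191.21627409] [ 290  166   60   58 1868] [ 0.5422 -0.2393  0.0229] [[0.508, -0.2682, 0.0028], [0.5616, -0.2139, 0.0243]]
knob top 601 [ 0.52817223 -0.20844922  0.05682721] ((507.291748046875, -125.4084243774414), 129.4698944091797)
flange 1742 [ 0.53892166 -0.23976107  0.02297217] ((534.2836303710938, -240.37225341796875), 28.882484436035156)
```

View pics/w1.png

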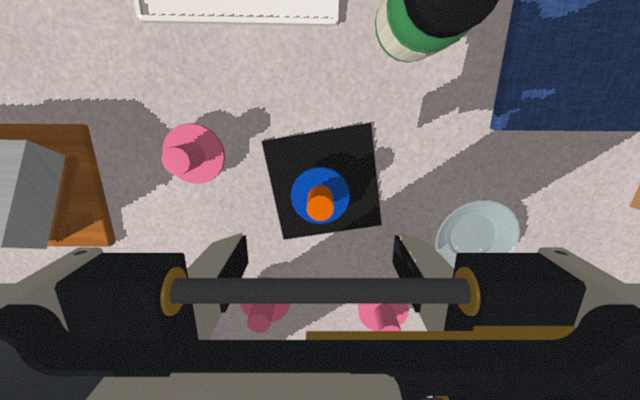

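The wrist view shows the lid at (320,195) on the pad, between the fingers and clear of its neighbours. Now I descend and grip lightly, with the jaws along the gauge row.

>>> jog_arm(
  rows=[70, 2.3, -0.6, 30, 0, 60, 0, 0, 40, 0, 60, 0, 0, 25, 0, 60, 0, 0, 6, 0, 20, 0, 0, 0, 0, 20, 0, 0, 0, 0, 20, 0, 0, 0, 0, 20, 0, 0, 0, 0, 20, 0, 0, 0, 0],
  grip_force=10,
)

```text
time: 2.35
tool_pos: [0.5347, -0.2412, 0.0306]
tool_rot: [3.141, -0.001, 0.107]
contact_force: [-0.4, -0.1, -0.0]
opening: 0.0246
```

>>> jog_arm(
  rows=[20, 3, 0, -0.5, 0, 20, 3, 0, -0.5, 0, 20, 3, 0, -0.3, 0, 20, 3, 0, 0, 0],
)

```text
time: 2.75
tool_pos: [0.5466, -0.2396, 0.0309]
tool_rot: [3.142, -0.0, 0.107]
contact_force: [0.7, -0.0, -1.1]
opening: 0.024
```

>>> jog_arm(
  rows=[20, 3, 0, 0, 0, 20, 3, 0, 0, 0, 20, 3, 0, 0.4, 0, 20, 3, 0, 0.4, 0],
)

```text
time: 3.15
tool_pos: [0.5577, -0.2384, 0.0307]
tool_rot: [-3.141, 0.002, 0.107]
contact_force: [-6.0, -0.0, 8.8]
opening: 0.0236
```

```bash
cat >> h.py <<'E'
def look(n,save_as=None,w='wrist'):
    T=toolT();im,d=read_camera(w);np.savez(n,im=im,d=d,T=T)
    if save_as:save(save_as,im)
    return T,im,d,cloud(w,d,T)
def flangefit(T,im,P,rad=.06):
    o,b=lidmask(im);c=T[:3,3];m=(b>0)&(np.linalg.norm(P-c,axis=-1)<rad)
    q=P[m];w=np.ones(len(q),bool)
    for _ in range(15):
        c=q[w].mean(0);n=np.linalg.svd(q[w]-c,full_matrices=0)[2][2];n*=np.sign(n[2]);r=(q-c)@n;w=abs(r)<max(.0012,1.5*np.median(abs(r[w])))
    nt=T[:3,:3].T@n;print('n',len(q),w.mean().round(2),n.round(3),'tilt deg',np.degrees(np.arctan2(nt[0],-nt[2])).round(1),'side',np.degrees(np.arcsin(nt[1])).round(1),'c tool mm',(T[:3,:3].T@(c-T[:3,3])*1e3).round(1))
    return m,n,c
E
python3 - <<'E'
from h import *
T,im,d,P=look('w2');m,n,c=flangefit(T,im,P)
print(observe()['contact_force'],T[:3,3]);save('w2',im[100:350,200:440],2.2)
E
```

```text
n 2098 0.84 [0.042 0.004 0.999] tilt deg 2.3 side 0.0 c tool mm [15.9 -0.7  7.8]
[-1.04523429  0.48017361  2.64452364] [ 0.55773777 -0.23841184  0.03067203]
```

View pics/w2.png

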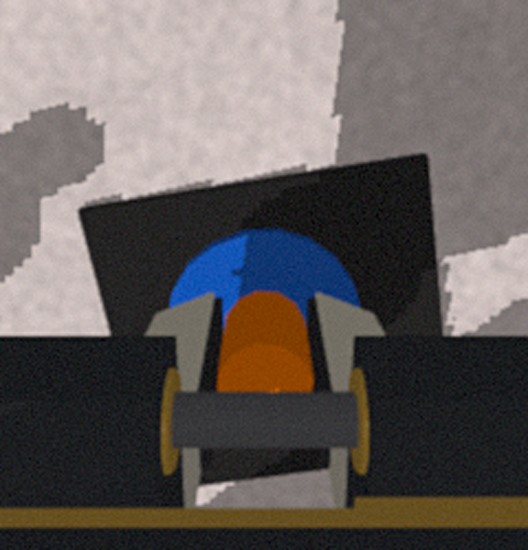

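The lid only slid on the pad and is still within about 2° of upright, so I'll tilt it against a hard edge instead. The robot-side top edge of step 1 is parallel to the jaw axis: pushing the tool +x with the plug blocked there rotates the lid the right way. I'll lift, carry it over and measure the gauge on the way.

>>> jog_arm(
  rows=[20, 0, 0, -20, 0, 20, 0, 0, -40, 0, 20, 0, 0, -40, 0, 20, -9.7, -39, -7, 0, 20, -9.7, -39, -7, 0, 20, -9.7, -39, -7, 0, 20, -9.7, -39, -7, 0, 20, -9.7, -39, -7, 0, 20, -9.7, -39, -7, 0, 20, -9.7, -39, -7, 0, 20, -9.7, -39, -7, 0, 20, -9.7, -39, -7, 0, 20, -9.7, -39, -7, 0, 20, 0, 0, 0, 0, 20, 0, 0, 0, 0],
  grip_force=15,
)

```text
time: 4.7
tool_pos: [0.4202, 0.1396, 0.2004]
tool_rot: [3.141, -0.001, 0.109]
contact_force: [-0.2, -0.0, -1.4]
opening: 0.024
```

Run:
```python
from h import *
T,im,d,P=look('w3','w3');flangefit(T,im,P);print(T[:3,3])
```

```text
n 1929 0.91 [0.037 0.004 0.999] tilt deg 2.2 side 0.1 c tool mm [15.9 -0.5  7.7]
[0.42020306 0.13960331 0.20039865]
```

View pics/w3.png

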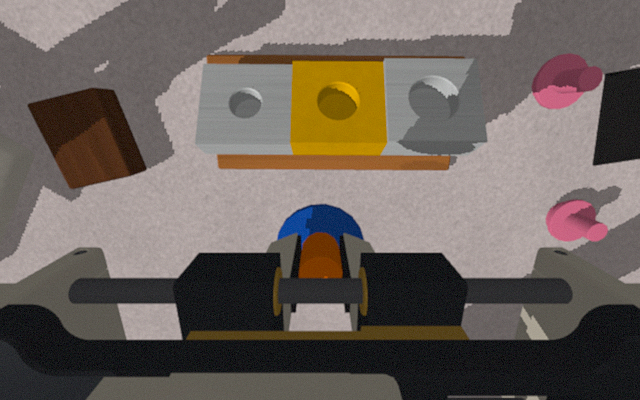

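The sockets are at (246,103), (338,100) and (434,97), and the lid is held near (320,230). Next I fit the faces, rims and robot-side edge from depth.

```bash
cat > g.py <<'E'
from h import *
f=np.load('w3.npz');im,d,T=f['im'],f['d'],f['T'];P=cloud('wrist',d,T);i,E=cam('wrist',T);O=E[:3,3]
v,u=np.mgrid[:400,:640];D=np.stack([(u-i['cx'])/i['fx'],-(v-i['cy'])/i['fy'],-np.ones_like(u,float)],-1)@E[:3,:3].T
res={}
for k,(a,b,cu,cv,r) in {1:(205,288,246,103,15.5),2:(296,382,338,100,19.5),3:(391,478,434,97,23.5)}.items():
    m=np.zeros((400,640),bool);m[66:152,a:b]=1;q=P[m];w=np.ones(len(q),bool)
    for _ in range(20):
        c=q[w].mean(0);n=np.linalg.svd(q[w]-c,full_matrices=0)[2][2];n*=np.sign(n[2]);rr=(q-c)@n;w=abs(rr)<max(.0012,1.5*np.median(abs(rr[w])))
    t=((c-O)@n)/(D@n);X=O+D*t[...,None]
    m=np.zeros((400,640),np.uint8);R0=32;m[cv-R0:cv+R0,cu-R0:cu+R0]=((P-c)@n<-.0025)[cv-R0:cv+R0,cu-R0:cu+R0]
    m=cv2.morphologyEx(m,cv2.MORPH_OPEN,np.ones((3,3)));kk,l,s,_=cv2.connectedComponentsWithStats(m);j=1+np.argmax(s[1:,4])
    ex=-np.array([n[0],n[1],0]);ex-=ex@n*n;ex/=np.linalg.norm(ex);ey=np.cross(n,ex)
    h=X[l==j]-c;hp=np.c_[h@ex,h@ey];(x,y),rad=cv2.minEnclosingCircle((hp*1000).astype(np.float32))
    mid=(np.percentile(hp,1,0)+np.percentile(hp,99,0))/2
    p=c+ex*x/1e3+ey*y/1e3;res[k]=p
    print(k,'n',n.round(4),'tilt',np.degrees(np.arccos(n[2])).round(2),'az',np.arctan2(n[1],n[0]).round(4),'p',p.round(4),'rad',round(rad,1),r,'mid',(mid*1e3-[x,y]).round(1))
    # face extent along ex near socket column
    q=P[50:200,a:b].reshape(-1,3)-p;g=abs(q@n)<.002;print('  ex range',np.percentile(q[g]@ex,[.5,99.5]).round(4),'ey',np.percentile(q[g]@ey,[.5,99.5]).round(4))
r=res[3]-res[1];print('row',r,np.linalg.norm(r),'az',np.arctan2(r[1],r[0])+np.pi/2, res[2]-res[1])
q=P[150:180,212:285].reshape(-1,3)
for vv in range(146,176,2):print(vv,np.median(P[vv,225:280],0).round(4))
E
python3 g.py
```

```text
1 n [0.4976 0.0524 0.8658] tilt 30.02 az 0.1049 p [0.5007 0.2216 0.0681] rad 15.2 15.5 mid [-0.1  0.1]
  ex range [-0.0437  0.042 ] ey [-0.041  0.041]
2 n [0.4973 0.0522 0.866 ] tilt 30.0 az 0.1046 p [0.5127 0.133  0.0722] rad 19.2 19.5 mid [0.8 0.1]
  ex range [-0.0432  0.0424] ey [-0.0397  0.0423]
3 n [0.4985 0.0511 0.8654] tilt 30.07 az 0.1021 p [0.5241 0.0444 0.0767] rad 23.0 23.5 mid [ 0.2 -0.1]
  ex range [-0.0437  0.0421] ey [-0.0402  0.0442]
row [ 0.02341346 -0.17717042  0.00865021] 0.17892002125069773 az 0.13139086671443123 [ 0.01201366 -0.08855911  0.00416541]
146 [0.4634 0.2098 0.0855]
148 [0.4609 0.2103 0.0814]
150 [0.4582 0.2114 0.0771]
152 [0.4554 0.2123 0.072 ]
154 [0.4527 0.2133 0.0673]
156 [0.4401 0.2255 0.0111]
158 [0.4374 0.2258 0.0111]
160 [0.4352 0.2253 0.011 ]
162 [0.4325 0.2257 0.0111]
164 [0.4301 0.2253 0.0111]
166 [0.4274 0.2253 0.0108]
168 [0.4249 0.2249 0.0106]
170 [ 0.4197  0.2276 -0.0012]
172 [ 0.4169  0.2277 -0.0009]
174 [ 0.4142  0.2277 -0.0011]
```

The fit is consistent: 30° tilt, azimuth 0.104, rim radii within 0.5 mm. I move behind step 1's robot-side edge (x≈.464, z≈.090), lid upright.

>>> jog_arm(
  rows=[20, 10, -36.5, 20, 0, 20, 9.8, -36.5, 20, 0, 20, 0, 0, 30, 0, 20, 0, 0, 20, 0, 20, 0, 0, 0, 0],
  grip_force=8,
)

```text
time: 5.25
tool_pos: [0.4309, 0.2121, 0.1073]
tool_rot: [3.14, 0.006, 0.105]
contact_force: [-0.0, -0.6, -1.0]
opening: 0.0236
```

>>> jog_arm(
  rows=[20, 8, 0, 0, 0, 20, 6, 0, 0, 0, 20, 4, 0, 0, 0, 20, 4, 0, 0, 0, 20, 4, 0, 0, 0, 20, 3, 0, 0, 0, 20, 0, 0, 0, 0],
)

```text
time: 5.95
tool_pos: [0.462, 0.2169, 0.1109]
tool_rot: [-3.141, -0.002, 0.106]
contact_force: [-1.3, 0.2, 0.1]
opening: 0.024
```

Run:
```python
from h import *
T,im,d,P=look('w4');flangefit(T,im,P);print(T[:3,3],observe()['contact_force'])
```

```text
n 1471 0.92 [0.399 0.044 0.916] tilt deg 23.8 side -0.1 c tool mm [-4.8 -0.2  6.1]
[0.46203559 0.21688708 0.11088222] [-1.00711771 -0.15090392 -0.35758811]
```

>>> jog_arm(
  rows=[20, 2, 0, 0, 0, 20, 1.5, 0, 0, 0, 20, 0, 0, 0, 0],
)

```text
time: 6.3
tool_pos: [0.4647, 0.2173, 0.1102]
tool_rot: [3.141, -0.0, 0.107]
contact_force: [-1.7, -0.2, 1.9]
opening: 0.0238
```

Run:
```python
from h import *
T,im,d,P=look('w5');flangefit(T,im,P);print(T[:3,3],observe()['contact_force'])
save('w5',im[100:350,200:440],2.2)
im,d=read_camera('scene');P=cloud('scene',d);np.savez('s5',im=im,d=d);save('s5',im[130:280,280:440],4)
```

```text
n 1592 0.92 [0.457 0.048 0.888] tilt deg 27.3 side 0.0 c tool mm [-10.1  -0.3   4.1]
[0.46466677 0.2172571  0.11020041] [-1.03507444  0.06683689  1.06125308]
```

View pics/w5.png

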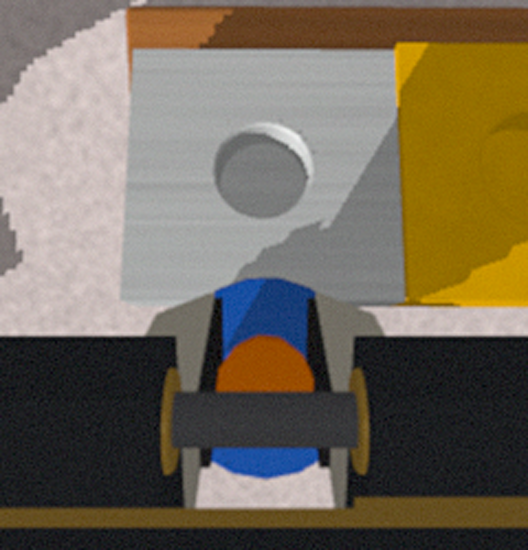

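The lid now leans 27.3° downhill, with no sideways lean. I raise the grip force, back off and measure the flange centre relative to the TCP, to aim at socket 1.

>>> jog_arm(
  rows=[20, 0, 0, 0, 0, 20, -3, 0, -6, 0, 20, 0, 0, -15, 0, 20, 0, 0, -20, 0, 20, 0, 0, 0, 0],
  grip_force=15,
)

```text
time: 6.9
tool_pos: [0.463, 0.2175, 0.1536]
tool_rot: [-3.141, -0.006, 0.107]
contact_force: [-0.3, 0.2, 0.3]
opening: 0.0235
```

```bash
cat >> h.py <<'E'
PS={1:np.array([.5007,.2216,.0681]),2:np.array([.5127,.1330,.0722]),3:np.array([.5241,.0444,.0767])}
NG=np.array([.4977,.0519,.8658]);NG/=np.linalg.norm(NG)
def held(k,name,sv=None,gaps=(.030,)):
    "flange-top centre & plug tip of held lid; tool shifts that put plug underside centre 'gap' along the normal over socket k"
    T,im,d,P=look(name,sv);m,n,c=flangefit(T,im,P)
    q=P[m];q=q[abs((q-c)@n)<.002];a=T[:3,0]-T[:3,0]@n*n;a/=np.linalg.norm(a);b=np.cross(n,a)
    h=np.c_[(q-c)@a,(q-c)@b];lo,hi=np.percentile(h,[.3,99.7],0);x=(lo+hi)/2
    print('extent mm',((hi-lo)*1e3).round(1));C=c+a*x[0]+b*x[1];tip=C-.020*n
    print('C tool',(T[:3,:3].T@(C-T[:3,3])*1e3).round(1),'TCP',T[:3,3].round(4),'F',observe()['contact_force'].round(1))
    print('tip rel socket: along n %.1f'%((tip-PS[k])@NG*1e3),'upslope %.1f'%((tip-PS[k])@np.array([-.861,-.0903,.5])*1e3))
    for g in gaps: print('gap',g,'shift',(T[:3,:3].T@(PS[k]+NG*g-tip)*1e3).round(1))
    return T,im,P,C,n
E
python3 - <<'E'
from h import *
held(1,'w6',None,(.03,.006,0,-.004,-.014))
E
```

```text
n 1554 0.91 [0.442 0.048 0.896] tilt deg 26.7 side -0.1 c tool mm [-8.9 -0.3  4.6]
extent mm [55.2 29.1]
C tool [-14.1  -0.1   2. ] TCP [0.463  0.2175 0.1536] F [-0.   0.4 -1.4]
tip rel socket: along n 26.3 upslope 85.4
gap 0.03 shift [75.7  0.  39.9]
gap 0.006 shift [63.5  0.  60.7]
gap 0 shift [60.5  0.  65.8]
gap -0.004 shift [58.5  0.  69.3]
gap -0.014 shift [53.4  0.  77.9]
```

>>> jog_arm(
  rows=[20, 25.7, 0, 10, 0, 20, 25, 0, 15, 0, 20, 25, 0, 15, 0, 20, 0, 0, 0, 0, 20, 0, 0, 0, 0],
)

```text
time: 7.45
tool_pos: [0.5359, 0.2246, 0.1095]
tool_rot: [3.141, 0.003, 0.106]
contact_force: [0.2, 0.5, -1.4]
opening: 0.0231
```

Run:
```python
from h import *
T,im,P,C,n=held(1,'w7',None,(.03,.012,.006,.002,0,-.014))
o,b=lidmask(im);q=P[(o>0)&(abs((P-C)@n-.034)<.002)&(np.linalg.norm(P-C,axis=-1)<.05)];c=q.mean(0)
a=T[:3,0]-T[:3,0]@n*n;a/=np.linalg.norm(a);b=np.cross(n,a);h=np.c_[(q-C)@a,(q-C)@b]*1e3
print('knob cap rel C',len(q),np.percentile(h,[1,99],0).round(1))
q=P[(o>0)&(abs((P-C)@n-.016)<.012)&(np.linalg.norm(P-C,axis=-1)<.05)];h=np.c_[(q-C)@a,(q-C)@b]*1e3
print('knob side',len(q),np.percentile(h,[1,99],0).round(1))
```

```text
n 1571 0.92 [0.449 0.051 0.892] tilt deg 26.7 side -0.1 c tool mm [-9.  -0.3  4.6]
extent mm [56.  29.2]
C tool [-13.9  -0.1   2.1] TCP [0.5359 0.2246 0.1095] F [-0.1 -0.3 -1.8]
tip rel socket: along n 24.8 upslope 0.1
gap 0.03 shift [ 2.7 -0.6 -4.5]
gap 0.012 shift [-6.3 -0.6 11.1]
gap 0.006 shift [-9.3 -0.6 16.3]
gap 0.002 shift [-11.3  -0.6  19.8]
gap 0 shift [-12.3  -0.7  21.5]
gap -0.014 shift [-19.2  -0.7  33.7]
knob cap rel C 842 [[ -0.7 -11.3]
 [ 10.7  10.9]]
knob side 35 [[  2.1 -11.7]
 [ 11.4  11.9]]
```

Lid measured squarely above socket 1: 25 mm off along the normal, 0.1 mm up the slope. I approach along the normal.

>>> jog_arm(
  rows=[20, -4.6, -0.6, 8.2, 0, 20, -4.7, 0, 8.1, 0, 20, -1, 0, 1.7, 0, 20, -1, 0, 1.7, 0, 20, -1, 0, 1.7, 0],
)

```text
time: 8.0
tool_pos: [0.5245, 0.2243, 0.0899]
tool_rot: [-3.142, -0.001, 0.107]
contact_force: [-0.5, 0.4, -1.2]
opening: 0.0235
```

>>> jog_arm(
  rows=[20, -1, 0, 1.7, 0, 20, -1, 0, 1.7, 0, 20, 0, 0, 0, 0],
)

```text
time: 8.3
tool_pos: [0.5248, 0.2244, 0.0879]
tool_rot: [-3.141, -0.006, 0.106]
contact_force: [4.8, -0.6, 4.2]
opening: 0.0233
```

Run:
```python
from h import *
held(1,'w8',None,(-.014,))
```

```text
n 1613 0.91 [0.47  0.053 0.881] tilt deg 28.6 side -0.2 c tool mm [-11.   -0.3   3.6]
extent mm [55.6 29.2]
C tool [-14.8  -0.1   1.5] TCP [0.5248 0.2244 0.0879] F [4.2 0.1 4.4]
tip rel socket: along n 0.6 upslope 0.3
gap -0.014 shift [-7.1  0.2 12.7]
```

>>> jog_arm(
  rows=[20, -1, 0, 1.7, 0, 20, -0.8, 0, 1.3, 0, 20, 0, 0, 0, 0],
)

```text
time: 8.65
tool_pos: [0.5254, 0.2244, 0.0866]
tool_rot: [-3.141, -0.012, 0.106]
contact_force: [8.8, -0.6, 10.7]
opening: 0.0236
```

Run:
```python
from h import *
held(1,'w9',None,(-.014,))
```

```text
n 1603 0.91 [0.496 0.055 0.867] tilt deg 30.6 side -0.2 c tool mm [-13.   -0.2   2. ]
extent mm [55.8 29.3]
C tool [-15.1  -0.2   0.7] TCP [0.5254 0.2244 0.0866] F [ 7.2 -0.4 10.3]
tip rel socket: along n 0.1 upslope 0.3
gap -0.014 shift [-6.9  0.3 12.3]
```

Square on socket 1, the lid reads 30° tilt, centred to 0.3 mm, underside 0.1 mm above the face under about 13 N. It does not enter, so I go to socket 2.

>>> jog_arm(
  rows=[20, 3, 0, -5.2, 0, 20, 5, 0, -8.6, 0, 20, 7, 0, -12.1, 0, 20, 0.5, 22.4, -1, 0, 20, 0.7, 33, -1.6, 0, 20, 0.8, 34, -1.6, 0, 20, 0, 0, 0, 0, 20, 0, 0, 0, 0],
)

```text
time: 9.5
tool_pos: [0.547, 0.1363, 0.1135]
tool_rot: [-3.141, 0.001, 0.105]
contact_force: [-0.3, 0.3, -1.2]
opening: 0.0237
```

Run:
```python
from h import *
held(2,'w10',None,(.006,0,))
```

```text
n 1579 0.92 [0.499 0.05  0.865] tilt deg 30.0 side 0.1 c tool mm [-12.3  -0.3   2.5]
extent mm [55.8 29.4]
C tool [-14.8  -0.3   1.1] TCP [0.547  0.1363 0.1135] F [-0.1  0.5 -0.9]
tip rel socket: along n 24.7 upslope 3.0
gap 0.006 shift [-6.7  0.1 17.7]
gap 0 shift [-9.7  0.1 22.9]
```

>>> jog_arm(
  rows=[20, -3.4, 0, 8.8, 0, 20, -3.3, 0, 8.9, 0, 20, -1, 0, 1.7, 0, 20, -1, 0, 1.7, 0, 20, -1, 0, 1.7, 0, 20, -1, 0, 1.7, 0, 20, -1, 0, 1.7, 0, 20, 0, 0, 0, 0],
)

```text
time: 10.35
tool_pos: [0.5382, 0.1356, 0.0894]
tool_rot: [3.141, -0.007, 0.106]
contact_force: [3.3, -0.9, 7.4]
opening: 0.0235
```

Run:
```python
from h import *
held(2,'w11',None,(-.014,))
```

```text
n 1583 0.92 [0.519 0.045 0.854] tilt deg 31.8 side 0.6 c tool mm [-14.2  -0.5   1.2]
extent mm [55.3 29.2]
C tool [-15.4  -0.4   0.4] TCP [0.5382 0.1356 0.0894] F [ 3.5 -1.2  7.9]
tip rel socket: along n -0.4 upslope -0.1
gap -0.014 shift [-6.9  0.5 11.7]
```

>>> jog_arm(
  rows=[20, -1, 0, 1.7, 0, 20, 0.8, 0.8, 0.5, 0, 20, -1.6, -1.6, -0.5, 0, 20, 0.8, 0.8, 0, 0, 20, 0, 0, 0, 0],
)

```text
time: 10.9
tool_pos: [0.5385, 0.1353, 0.0887]
tool_rot: [3.141, -0.01, 0.106]
contact_force: [5.0, -1.9, 11.0]
opening: 0.0235
```

Run:
```python
from h import *
held(2,'w12',None,(-.014,))
```

```text
n 1604 0.9 [0.528 0.034 0.848] tilt deg 32.5 side 1.3 c tool mm [-14.7  -0.5   0.4]
extent mm [55.7 29.1]
C tool [-15.3  -0.6  -0. ] TCP [0.5385 0.1353 0.0887] F [ 5.1 -1.4 10.6]
tip rel socket: along n -0.5 upslope -0.4
gap -0.014 shift [-7.2  0.6 11.4]
```

Not entered at socket 2 (−0.5 mm). The lid has rocked 2.5°, possibly at the rim, since a 44 mm plug's chamfered foot is exactly 39 mm wide. To rule out misalignment I run a small ±2 mm search under light pressure.

>>> jog_arm(
  rows=[20, 1, 0, -1.7, 0, 20, 1.7, 0, 1, 0, 20, -1.7, 0, -1, 0, 20, -1.7, 0, -1, 0, 20, 1.7, 0, 1, 0, 20, 0, 2, 0, 0, 20, 0, -2, 0, 0, 20, 0, -2, 0, 0, 20, 0, 2, 0, 0, 20, 0, 0, 0, 0],
)

```text
time: 11.95
tool_pos: [0.5377, 0.1356, 0.0889]
tool_rot: [-3.142, -0.006, 0.106]
contact_force: [3.8, -1.1, 7.3]
opening: 0.0238
```

Run:
```python
from h import *
held(2,'w13','w13',(-.014,))
```

```text
n 1594 0.91 [0.529 0.044 0.847] tilt deg 32.4 side 0.7 c tool mm [-14.3  -0.4   0.3]
extent mm [55.5 29. ]
C tool [-15.1  -0.4  -0.2] TCP [0.5377 0.1356 0.0889] F [ 3.5 -0.6  7.7]
tip rel socket: along n -0.4 upslope 0.4
gap -0.014 shift [-6.5  0.6 11.9]
```

View pics/w13.png

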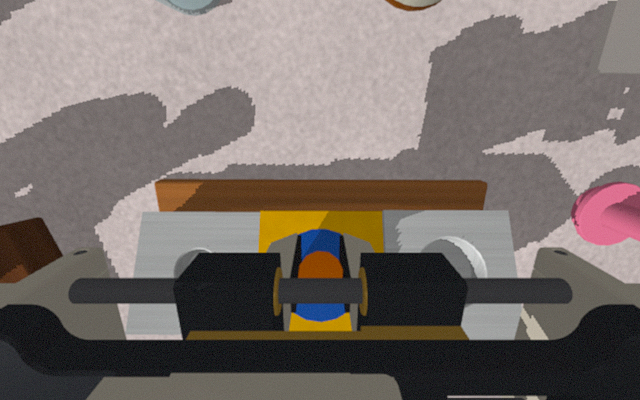

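The lid is centred over the yellow step at (320,270) and stayed up through the search, so it doesn't enter socket 2. On to socket 3.

>>> jog_arm(
  rows=[20, 3, 0, -5.2, 0, 20, 5, 0, -8.6, 0, 20, 6, 0, -10.4, 0, 20, 0.5, 22.3, -1.2, 0, 20, 0.7, 33, -1.6, 0, 20, 0.7, 34, -1.7, 0, 20, 0, 0, 0, 0, 20, 0, 0, 0, 0],
)

```text
time: 12.8
tool_pos: [0.5607, 0.048, 0.116]
tool_rot: [-3.141, 0.001, 0.105]
contact_force: [-1.0, -0.2, -0.4]
opening: 0.0237
```

Run:
```python
from h import *
held(3,'w14',None,(.006,0,))
```

```text
n 1616 0.91 [0.527 0.049 0.849] tilt deg 31.9 side 0.4 c tool mm [-13.8  -0.3   0.7]
extent mm [56.1 29.1]
C tool [-14.9  -0.4   0. ] TCP [0.5607 0.048  0.116 ] F [-0.3  0.1 -1.1]
tip rel socket: along n 25.0 upslope 1.3
gap 0.006 shift [-8.3  0.3 17.1]
gap 0 shift [-11.3   0.3  22.3]
```

>>> jog_arm(
  rows=[20, -4.2, 0.3, 8.6, 0, 20, -4.1, 0, 8.5, 0, 20, -1, 0, 1.7, 0, 20, -1, 0, 1.7, 0, 20, -1, 0, 1.7, 0, 20, -1, 0, 1.7, 0, 20, -1, 0, 1.7, 0, 20, -1, 0, 1.7, 0, 20, 0, 0, 0, 0],
)

```text
time: 13.75
tool_pos: [0.5466, 0.0465, 0.0886]
tool_rot: [3.141, -0.0, 0.106]
contact_force: [0.8, 0.3, -1.1]
opening: 0.0233
```

Run:
```python
from h import *
held(3,'w15',None,(-.014,))
```

```text
n 1615 0.91 [0.521 0.049 0.852] tilt deg 31.5 side 0.4 c tool mm [-13.6  -0.5   0.8]
extent mm [55.8 29. ]
C tool [-14.8  -0.4   0.1] TCP [0.5466 0.0465 0.0886] F [ 0.7 -1.  -1.8]
tip rel socket: along n -5.9 upslope -0.3
gap -0.014 shift [-4.3  0.2  6.9]
```

It is entering: 5.9 mm in with no force. I push it home along the normal.

>>> jog_arm(
  rows=[20, -1, 0, 1.7, 0, 20, -1, 0, 1.7, 0, 20, -1, 0, 1.7, 0, 20, -1, 0, 1.7, 0, 20, -1, 0, 1.7, 0, 20, -0.5, 0, 0.9, 0, 20, 0, 0, 0, 0],
)

```text
time: 14.5
tool_pos: [0.5428, 0.0462, 0.0814]
tool_rot: [3.141, -0.005, 0.107]
contact_force: [-0.4, 1.0, 11.2]
opening: 0.0236
```

Run:
```python
from h import *
held(3,'w16',None,(-.014,))
```

```text
n 1639 0.91 [0.5   0.05  0.864] tilt deg 30.5 side 0.2 c tool mm [-12.4  -0.3   1.3]
extent mm [56.3 29.2]
C tool [-14.4  -0.3   0.1] TCP [0.5428 0.0462 0.0814] F [-0.9  1.8 11.3]
tip rel socket: along n -13.9 upslope -1.5
gap -0.014 shift [-1.3  0.1 -0.7]
```

Home: depth 13.9 mm of 14, tilt 30.5°. I ease the pressure, release to 40 mm, retreat and check.

>>> jog_arm(
  rows=[20, 0.8, 0, -1.5, 0, 40, 0, 0, 0, 0, 40, 0, 0, 0, 0, 40, 0, 0, 0, 0, 40, 2, 0, -6, 0, 40, 0, 0, -15, 0, 40, 0, 0, -30, 0, 40, -20, 0, -40, 0, 40, -20, 0, -20, 0, 40, 0, 0, 0, 0, 40, 0, 0, 0, 0],
)

```text
time: 15.65
tool_pos: [0.5044, 0.0421, 0.1921]
tool_rot: [3.141, -0.001, 0.106]
contact_force: [0.7, 0.1, 0.1]
opening: 0.0399
```

```bash
cat > chk.py <<'E'
from h import *
import sys
T,im,d,P=look('w17')
o,b=lidmask(im);m=(b>0)&(np.linalg.norm(P-PS[3],axis=-1)<.05);q=P[m];w=np.ones(len(q),bool)
for _ in range(15):
    c=q[w].mean(0);n=np.linalg.svd(q[w]-c,full_matrices=0)[2][2];n*=np.sign(n[2]);r=(q-c)@n;w=abs(r)<max(.001,1.5*np.median(abs(r[w])))
h=(q[w]-PS[3])@NG*1e3
print('n',n.round(3),'angle to face',np.degrees(np.arccos(n@NG)).round(2),'flange top above face mm (6 expected)',np.median(h).round(2),np.percentile(h,[2,98]).round(2),'F',observe()['contact_force'].round(1),T[:3,3])
v,u=np.argwhere(m).mean(0).astype(int);save(sys.argv[1],im[max(0,v-80):v+80,max(0,u-100):u+100],4)
E
python3 chk.py c1
```

```text
n [0.5   0.054 0.864] angle to face 0.19 flange top above face mm (6 expected) 6.01 [5.09 6.93] F [-0.1 -0.6 -0.3] [0.50438943 0.04206557 0.19213092]
```

View pics/c1.png

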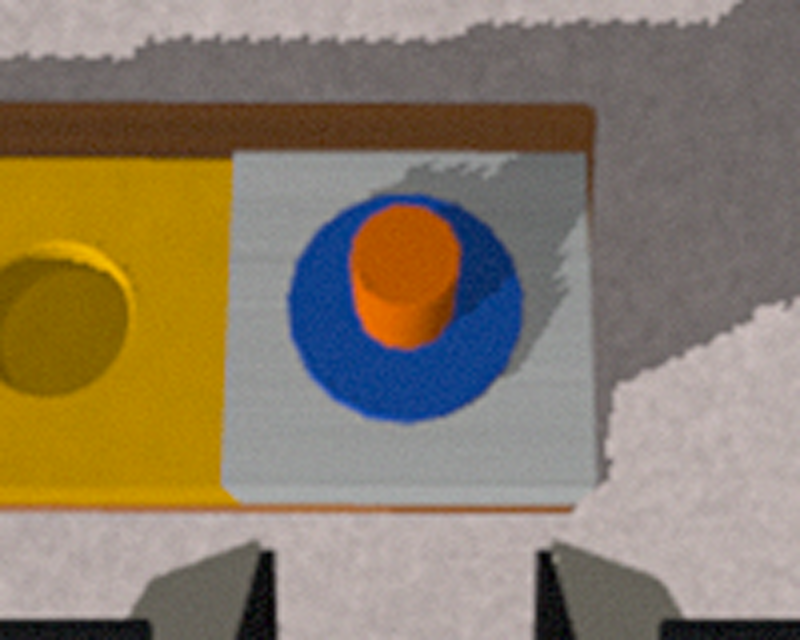

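The lid is seated in the largest socket, with its flange flush at (405,308). The flange top is 6.0 mm above the face and 0.2° off parallel, and the gripper is clear. Handing in.

```bash
python3 -c "
from cell import hand_in;print(hand_in())"
```

```text
the job is handed in; nothing more can be done
None
```

The lid from the pad is in the largest socket (step 3), pushed home and let go. It was the 44 mm lid. I handed the job in at about 15.7 s of the 48 s allowed.

- **Tilting the lid:** the jog cannot tilt the tool. I first tried to topple the lid on the rubber pad, but it only slid. I then tilted it in the grip by pushing its plug against step 1's robot-side edge, so the lid touched the gauge there before the first try.
- **Socket 1:** the lid sat flush and centred to 0.3 mm under about 13 N, and did not enter.
- **Socket 2:** it did not enter under 8–12 N, nor during a ±2 mm search. It rocked about 2.5° on the rim there, so this try was a little less square than the first.
- **Socket 3:** it slid in freely to the full depth.

**Last checks:** after release the flange top was 6.0 mm above the face (6 expected) and 0.2° off parallel. Contact force was about zero, and the gripper was about 0.1 m above it. I never reached toward the tray lids or the other objects, and I did not take a final picture of them.

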